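# Make up two sample-prep kits beside the centrifuge

## Task

Make up the two sample-prep kits from the stock on the bench. Into the blue tray go the violet-lidded tip box, in the middle compartment, and the red-capped and green-capped bottles, one on either side of it; into the yellow tray go the amber jar and the aluminium cold block, one in each compartment, either way round. Stand everything upright and flat on the compartment floor, set things down rather than dropping them, and leave the blue-capped bottle and the empty beaker standing where they are.

Things in the scene. Friction and masses are not known exactly. Their poses are not given: they have to be found in the camera images.
- blue_tray: blue kit tray with a row of three open square compartments, 76 (x) x 220 (y) mm. The walls and dividers are 4 mm thick and only 14 mm high above the bench; the floor is 4 mm thick; each compartment is 68 x 68 mm inside. The tray does not move (fixed to the bench). Origin: centre of its underside, on the bench; y runs along the row of compartments, x across it, z up. The compartment centres lie at y = -72, 0 and +72 mm, x = 0.
- yellow_tray: yellow kit tray with two open square compartments side by side, 76 (x) x 148 (y) mm. The walls and dividers are 4 mm thick and only 14 mm high above the bench; the floor is 4 mm thick; each compartment is 68 x 68 mm inside. The tray does not move (fixed to the bench). Origin: centre of its underside, on the bench; y runs along the row of compartments, x across it, z up. The compartment centres lie at y = -36 and +36 mm, x = 0.
- red_bottle_mid (a point): white plastic bottle, round, 44 mm diameter up to 60 mm, with a red screw cap (35 mm diameter) on top, 85 mm tall in all, standing; the point is on its axis, half-way up, 42.5 mm above its underside; z is up along its axis; about 0.1 kg
- green_bottle_mid (a point): white plastic bottle, round, 44 mm diameter up to 60 mm, with a green screw cap (35 mm diameter) on top, 85 mm tall in all, standing; the point is on its axis, half-way up, 42.5 mm above its underside; z is up along its axis; about 0.1 kg
- blue_bottle_mid (a point): white plastic bottle, round, 44 mm diameter up to 60 mm, with a blue screw cap (35 mm diameter) on top, 85 mm tall in all, standing; the point is on its axis, half-way up, 42.5 mm above its underside; z is up along its axis; about 0.1 kg. To be left where it stands
- tip_box_mid (a point): pipette-tip box, white with a violet closed lid (the top 20 mm), 50 x 50 x 65 mm tall; the point is its centre, 32.5 mm above its underside; x and y are square to its side faces, z up; about 0.1 kg. It fits a compartment only when turned to within about 15 degrees of square with it
- amber_jar_mid (a point): round amber jar with a flat black lid (the top 20 mm, all that shows from straight above) of the same width, 48 mm diameter, 65 mm tall; the point is its centre, 32.5 mm above its underside; z up along its axis; about 0.12 kg
- cold_block_mid (a point): aluminium cold block with four dark tube holes in its top, 48 x 48 x 60 mm tall; the point is its centre, 30 mm above its underside; x and y are square to its side faces, z up; about 0.3 kg. It fits a compartment only when turned to within about 15 degrees of square with it
- beaker: empty clear plastic beaker, 60 mm diameter at the rim, 80 mm tall, standing loose; origin at the centre of its underside. To be left where it stands
Mind the look-alikes: they are no part of the job. Leave any pink look-alike of the part that bears tip_box_mid alone.

How it is judged (in metres and radians):
At the end, for the whole second after the job is handed in: Each thing stands in its own compartment as asked, within 16 mm of its centre in tray x and y, underside within 5 mm of the floor, upright within 0.12 rad, slower than 0.02 m/s. Blue-capped bottle and beaker upright (0.12 rad), moved less than 30 mm. Tip box in the middle, bottles beside it (x of tip_box_mid in the frame of blue_tray between -0.016 and 0.016 m and z of tip_box_mid in the frame of blue_tray between 0.0315 and 0.0415 m and angle between each of tip_box_mid, red_bottle_mid, green_bottle_mid, amber_jar_mid, cold_block_mid, blue_bottle_mid, beaker's own z axis and vertical below 0.12 rad and linear speed of each of tip_box, red_bottle, green_bottle, amber_jar, cold_block below 0.02 m/s and y of tip_box_mid in the frame of blue_tray between -0.016 and 0.016 m and x of red_bottle_mid in the frame of blue_tray between -0.016 and 0.016 m and z of red_bottle_mid in the frame of blue_tray between 0.0415 and 0.0515 m and (y of red_bottle_mid in the frame of blue_tray between 0.056 and 0.088 m or y of red_bottle_mid in the frame of blue_tray between -0.088 and -0.056 m) and x of green_bottle_mid in the frame of blue_tray between -0.016 and 0.016 m and z of green_bottle_mid in the frame of blue_tray between 0.0415 and 0.0515 m and (y of green_bottle_mid in the frame of blue_tray between 0.056 and 0.088 m or y of green_bottle_mid in the frame of blue_tray between -0.088 and -0.056 m) and x of amber_jar_mid in the frame of yellow_tray between -0.016 and 0.016 m and z of amber_jar_mid in the frame of yellow_tray between 0.0315 and 0.0415 m and (y of amber_jar_mid in the frame of yellow_tray between 0.02 and 0.052 m or y of amber_jar_mid in the frame of yellow_tray between -0.052 and -0.02 m) and x of cold_block_mid in the frame of yellow_tray between -0.016 and 0.016 m and z of cold_block_mid in the frame of yellow_tray between 0.029 and 0.039 m and (y of cold_block_mid in the frame of yellow_tray between 0.02 and 0.052 m or y of cold_block_mid in the frame of yellow_tray between -0.052 and -0.02 m) and distance of each of blue_bottle_mid, beaker from where it was at the start of the episode below 0.03 m); the robot touches nothing.
It fails at once if the blue-capped bottle was moved by more than 30 mm or tipped (distance of blue_bottle_mid from where it was at the start of the episode above 0.03 m or angle between blue_bottle_mid's own z axis and vertical above 0.5 rad).
It fails at once if the beaker was moved by more than 30 mm or tipped (distance of beaker from where it was at the start of the episode above 0.03 m or angle between beaker's own z axis and vertical above 0.5 rad).
It fails at once if a thing of the kits was dropped (falling freely faster than 0.8 m/s: a drop of more than about 30 mm) ((linear speed of red_bottle above 0.8 m/s and contact force between the fingers and red_bottle below 0.05 N) or (linear speed of green_bottle above 0.8 m/s and contact force between the fingers and green_bottle below 0.05 N) or (linear speed of tip_box above 0.8 m/s and contact force between the fingers and tip_box below 0.05 N) or (linear speed of amber_jar above 0.8 m/s and contact force between the fingers and amber_jar below 0.05 N) or (linear speed of cold_block above 0.8 m/s and contact force between the fingers and cold_block below 0.05 N)).
It also fails if it takes over 131 s, if anything falls off the work surface, if the arm or the gripper's body presses on something with over 40 N, if the wrist force passes 120 N, or if a joint passes its speed limit or range.

## Robot

A 7-joint arm with a two-finger parallel gripper is mounted at the origin on the work surface. World frame = base frame: x ahead of the robot, y to its left, z up, the work surface at z = 0. Lengths are in m, angles in degrees, forces in N, time in s.
With the tool pointing down it reaches from about 0.4 to 0.875 m from the base axis. Payload 19.3 kg.
Tool frame: the origin (TCP) lies on the front face of the gripper's body, between the roots of the fingers; the fingertips stand 73 mm ahead of it and the grasp point (between the pads) lies 54 mm ahead of it; z points along the fingers, y is the line along which they close (so a half turn about z gives the same grasp; the last joint's range is limited). The gripper opens to 85 mm and grips with 20 to 120 N. Pads are 22 mm wide; open, the fingers measure 114 mm over their backs; the gripper's body (76 mm by 85 mm) begins 54 mm behind the grasp point. The pads swing forward as they close: fully open they stand 13 mm farther back than shut.
Start: joints at [73.327, 29.874, -2.08, 91.645, 1.215, 58.505, -6.463], TCP at [0.137, -0.61, 0.304] pointing down, gripper open.
Joint ranges: [-166.77, 166.77], [-17.47, 122.26], [-85.68, 81.53], [9.62, 139.38], [-72.42, 252.41], [9.2, 110.78], [-144.41, 144.41]. Speed limits (degrees/s): [108.29, 108.29, 136.94, 136.94, 172.46, 172.46, 172.46].

## Interface

Orientations are given as a 3x3 rotation matrix whose columns are the frame's x, y, z axes.
In Python, from bench import bot gives the robot as it stands.
- The arm moves only by the shell command python3 -m pendant 'ROWS' [FORCE]. ROWS is text: rows parted by semicolons, each of 7 numbers parted by spaces: the closure, from -1 (fully open) to 1 (shut), so that 0 is half open, then the shift along the world's x, y, z in units of 0.2 m (1.0 is 0.2 m), then the turn, a rotation vector about the world's x, y, z in units of 30 degrees (1.0 is 30 degrees). A call has 1 to 10 rows; each row is the pose to reach, as a shift and turn from the pose commanded when the call began; what a row does not reach only later rows make up. A row lasts 1/12 s, in which the tool goes at most 41.7 mm and 7.16 degrees, less where a joint would pass 70% of its speed; a pose out of reach is approached as far as the arm can. A call with a number of a shift or a turn outside -1 to 1 is refused whole. A call with a gripper value outside its range is refused whole. The fingers move at their own pace and stop on an object; FORCE is the grip in N (left out, the last holds). Time passes only in rows, so rows that repeat a pose let the fingers close. It gives the time, the measured TCP pose, the force, the opening and the grip force at its end, in the units of the state.
- bot.sense(): the state, without advancing time (a new reading comes with each control period).
- bot.capture(name): name is "side" or "top"; returns the picture (384x512x3 uint8, red, green, blue); there is no depth.
- bot.camera_params(name): a dict with "intrinsics" (3x3 intrinsics, pixels), "R" (3x3) and "t" (3): a world point X has camera coordinates R X + t. Camera axes: x right, y down, z forward; pixel columns grow to the right and rows downward; lengths in m; the calibration is good to about 2 mm. A picture is of the moment at which its call begins. camera_params takes no time and is no camera call.
- bot.finish_job(): hands the job in; it is judged then, once.
Trained networks look in the newest picture that a camera, given by its name, has taken for a name from the list of things; names that differ only in an ending like _2 or _b are one class to them, and where a whole thing is asked for, a point or a joint stands for the part that bears it (a point fixed in the world has none). Each returns a list of dicts, best first, with "p" (0 to 1); they miss things now and then, are a little off and sometimes report something else, mostly with a low value. They report only what shows in the picture. A call takes as long as a camera call. They do not tell look-alikes from the thing itself.
- bot.boxes_of(label, camera): "bbox" ([left, top, width, height] in pixels, round what is visible of it).
- bot.pinpoint(label, camera): "pixel" ([column, row] in pixels: a listed point, or the origin of a listed thing).
The state is a dict: "t": time; "joint_pos": joint angles; "dq": joint speeds; "joint_torque": joint torques, N m; "eef_pos": TCP position; "eef_rot": TCP orientation; "force": force on the tool from outside, world axes, zero at the start; "moment": the same for the moment, N m; "width": finger opening in m; "finger_force": force on a finger pad.
Only numpy, scipy, OpenCV 4.12 (cv2) and the standard library are available. Lean on these libraries where they do the work, as an engineer would, in place of code of your own. Each camera call takes 0.05 s, during which the arm holds its last target. There are 200 camera calls.

## Working session

There is one attempt and no reset: what is moved stays moved. The work goes in short steps, Python scripts to look and compute and a shell command to move; the robot and the scene stay as the last step left them, time stands still between calls to the robot, and variables do not carry over. Pictures are saved under pics/ and viewed, at most 14 in all, crops included, and the job is handed in when it is done.

```bash
mkdir -p pics; ls; cat > h.py <<'E'
import numpy as np, cv2
from bench import bot
def ray(cam,px):
    c=bot.camera_params(cam);K=np.array(c["intrinsics"]);R=np.array(c["R"]);t=np.array(c["t"])
    return -R.T@t, R.T@np.linalg.inv(K)@np.array([px[0],px[1],1.])
def at(cam,px,z):
    o,d=ray(cam,px); return o+d*(z-o[2])/d[2]
def proj(cam,X):
    c=bot.camera_params(cam);p=np.array(c["intrinsics"])@(np.array(c["R"])@np.array(X)+np.array(c["t"]));return p[:2]/p[2]
def snap(cam,name):
    im=np.array(bot.capture(cam));cv2.imwrite(f"pics/{name}.png",im[:,:,::-1]);return im
Z=dict(blue_tray=0,yellow_tray=0,red_bottle_mid=.0425,green_bottle_mid=.0425,blue_bottle_mid=.0425,tip_box_mid=.0325,amber_jar_mid=.0325,cold_block_mid=.03,beaker=0)
E
cat > m.py <<'E'
from h import *
np.set_printoptions(precision=4,suppress=True)
for c in("top","side"):
    snap(c,c+"0")
    for k,z in Z.items():
        for d in bot.pinpoint(k,c)[:3]: 
            if d["p"]>.2: print(c,k,round(d["p"],2),np.round(d["pixel"],1),at(c,d["pixel"],z)[:2])
    print(ray(c,(256,192)))
s=bot.sense();print(s["t"],s["eef_pos"],s["eef_rot"],s["width"])
E
python3 m.py
```

```text
pics
top blue_tray 0.96 [194.9 141.8] [0.6256 0.1539]
top yellow_tray 0.98 [318.5 138.6] [ 0.6259 -0.1414]
top yellow_tray 0.21 [198.4 224.1] [0.4288 0.1479]
top red_bottle_mid 0.84 [390.7 261.9] [ 0.3339 -0.2878]
top green_bottle_mid 0.74 [129.3 264.1] [0.3411 0.2999]
top green_bottle_mid 0.36 [ 93.7 192.3] [0.5059 0.3818]
top blue_bottle_mid 0.95 [ 93.3 195.1] [0.4995 0.3827]
top tip_box_mid 0.83 [365.2 205.2] [ 0.4627 -0.2385]
top tip_box_mid 0.73 [241.4 262. ] [0.34   0.0469]
top tip_box_mid 0.66 [323.2 230.7] [ 0.4068 -0.1408]
top amber_jar_mid 0.59 [267.7 213.2] [ 0.4495 -0.0155]
top cold_block_mid 0.72 [417.1 192.1] [ 0.4902 -0.3586]
top beaker 0.63 [195.5 225.5] [0.4257 0.1548]
(array([0.4041, 0.0014, 1.1244]), array([ 0.0864,  0.008 , -0.9963]))
side blue_tray 0.73 [188.9 221.3] [0.624  0.1596]
side yellow_tray 0.74 [224.1 154.3] [ 0.6477 -0.1496]
side red_bottle_mid 0.88 [329.9 140.4] [ 0.3272 -0.2858]
side red_bottle_mid 0.73 [272.  185.9] [ 0.4411 -0.0086]
side green_bottle_mid 0.6 [274.9 284.9] [0.3401 0.3004]
side blue_bottle_mid 0.59 [190.2 292.1] [0.5078 0.3792]
side tip_box_mid 0.77 [298.9 216.6] [0.3416 0.0724]
side tip_box_mid 0.66 [283.6 144.2] [ 0.4676 -0.2272]
side tip_box_mid 0.65 [296.  167.9] [ 0.399  -0.1221]
side amber_jar_mid 0.98 [268.9 189.6] [ 0.4476 -0.0013]
side cold_block_mid 0.84 [289.2 120.2] [ 0.489  -0.3779]
side cold_block_mid 0.33 [224.7 156.7] [ 0.6251 -0.1029]
side beaker 0.62 [261.  234.4] [0.4247 0.1378]
side beaker 0.29 [271.2 186.8] [ 0.4541 -0.0495]
(array([0.238 , 0.7661, 0.7652]), array([ 0.2247, -0.6951, -0.6832]))
1.0 [ 0.1369 -0.6098  0.3039] [[ 0.9757  0.219  -0.    ]
 [ 0.219  -0.9757  0.0001]
 [ 0.     -0.0001 -1.    ]] 0.08571986049970791
```

```bash
python3 -c "
import cv2
a=cv2.imread('pics/top0.png')[90:320,50:470];cv2.imwrite('pics/top0z.png',cv2.resize(a,(798,437),interpolation=2))"
```

```text
(no output)
```

View pics/top0z.png

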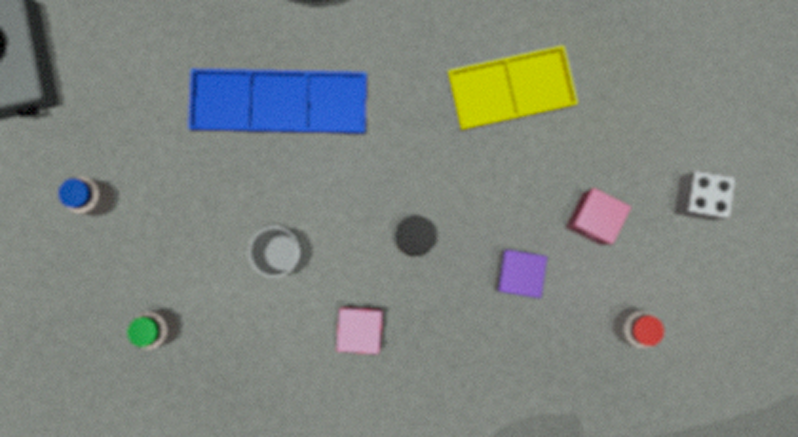

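View pics/side0.png

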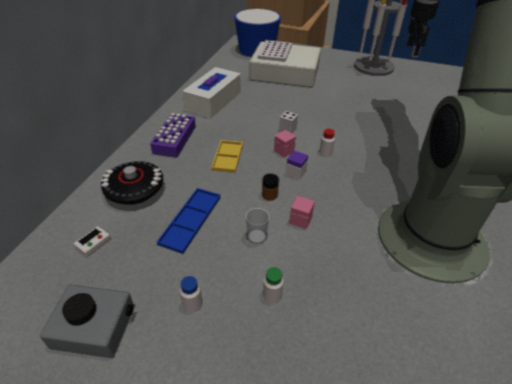

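```bash
cat > seg.py <<'E'
from h import *
np.set_printoptions(precision=4,suppress=True)
def seg(im,mask,c,r=40):
    m=np.zeros_like(mask);c=np.round(c).astype(int);y0=max(c[1]-r,0);x0=max(c[0]-r,0);m[y0:c[1]+r,x0:c[0]+r]=mask[y0:c[1]+r,x0:c[0]+r]
    cs,_=cv2.findContours(m,cv2.RETR_EXTERNAL,cv2.CHAIN_APPROX_NONE)
    return max(cs,key=cv2.contourArea) if cs else None
def find(cam,im,name,guess,lid,r=40):
    hsv=cv2.cvtColor(im,cv2.COLOR_RGB2HSV)
    R={'red':[(0,120,70),(8,255,255)],'green':[(45,110,40),(80,255,255)],'blue':[(102,140,60),(122,255,255)],'violet':[(123,90,60),(140,255,255)],'yellow':[(22,120,60),(34,255,255)],'white':[(0,0,165),(180,60,255)],'black':[(0,0,0),(180,255,70)]}[name]
    m=cv2.inRange(hsv,*[np.array(v) for v in R])
    if name=='red': m|=cv2.inRange(hsv,np.array((173,120,70)),np.array((180,255,255)))
    m=cv2.morphologyEx(m,cv2.MORPH_CLOSE,np.ones((3,3)))
    c=seg(im,m,guess,r)
    if c is None: return None
    W=np.array([at(cam,p,lid)[:2] for p in c[:,0]],np.float32)
    (x,y),(w,h),a=cv2.minAreaRect(W)
    return x,y,w,h,a
if __name__=="__main__":
    im=np.array(bot.capture("top"))
    for k,n,g,z,r in[('red','red',(390,262),.085,20),('green','green',(129,264),.085,20),('bluecap','blue',(92,193),.085,20),('box','violet',(324,232),.065,25),('jar','black',(268,213),.065,20),('block','white',(422,192),.06,20),('btray','blue',(195,142),.014,60),('ytray','yellow',(318,138),.014,50)]:
        print(k,np.round(find("top",im,n,g,z,r),4))
    for n in((365,205),(241,262)): print('pink',at("top",n,.0325))
    s=im[180:206,408:440].mean(2).astype(int); print(s[::3,::2])
E
python3 seg.py
```

```text
red [ 0.3337 -0.276   0.0332  0.0308 62.0009]
green [ 0.344   0.2986  0.0327  0.0303 89.9855]
bluecap [ 0.5045  0.3779  0.0318  0.0324 44.5289]
box [ 0.4004 -0.1391  0.05    0.0484 79.7846]
jar [ 0.4474 -0.0168  0.0421  0.0422 88.7314]
block [ 0.4881 -0.3657  0.047   0.0468 78.2441]
btray [ 0.6209  0.1501  0.2186  0.0757 87.4596]
ytray [ 0.6302 -0.1416  0.0778  0.1492 11.2433]
pink [ 0.4632 -0.238   0.0325]
pink [0.34   0.0478 0.0325]
[[127 129 127 123 167 155 149 147 137 130 134 133 137 135 134 133]
 [ 98  91  80 107 183 165 130 165 189 189 191 177 176 168 151 138]
 [ 86  84  85 137 179 101  57 106 183 190 143  77 105 172 168 131]
 [ 78  83  82 148 197 181 173 182 193 195 151  81 100 174 153 138]
 [ 84  81  89 170 194 184 190 194 194 193 194 194 195 189 144 127]
 [ 74  78  98 180 126  60 101 182 196 190 161 159 191 183 142 137]
 [ 77  76 123 192 158  93 121 186 197 156  54  55 147 173 137 141]
 [ 74  78 110 133 155 177 186 188 197 187 145 150 189 162 132 129]
 [137 132 119 114  99  93  88  82  85 101 126 137 157 141 131 132]]
```

```bash
python3 -m pendant '-1 .5 1 -.2 0 0 1;-1 .5 1 -.2 0 0 1;-1 .5 1 -.2 0 0 1;-1 .5 1 -.2 0 0 1;-1 .5 1 -.2 0 0 1;-1 .5 1 -.2 0 0 1' 60
python3 -m pendant '-1 .485 .645 -.2 0 0 1;-1 .485 .645 -.2 0 0 1;-1 .485 .645 -.2 0 0 1;-1 .485 .645 -.2 0 0 1;-1 .485 .645 -.2 0 0 1'
python3 -m pendant '-1 0 0 0 0 0 .5;-1 0 0 0 0 0 .5;-1 0 0 0 0 0 .5;-1 0 0 0 0 0 .5;-1 0 0 0 0 0 .5'
```

```text
t: 1.55
eef_pos: [0.2384, -0.4058, 0.2634]
eef_rot: [[0.732, 0.682, 0.0], [0.682, -0.732, 0.001], [0.001, -0.001, -1.0]]
force: [1.5, -0.4, 0.2]
width: 0.0854
finger_force: 0.0
t: 1.97
eef_pos: [0.3375, -0.2753, 0.223]
eef_rot: [[0.283, 0.959, 0.001], [0.959, -0.283, 0.002], [0.003, 0.0, -1.0]]
force: [0.3, 0.1, 0.6]
width: 0.0857
finger_force: 0.0
t: 2.38
eef_pos: [0.3337, -0.2811, 0.2239]
eef_rot: [[0.046, 0.999, 0.0], [0.999, -0.046, -0.0], [-0.0, 0.0, -1.0]]
force: [-0.9, -0.2, -0.2]
width: 0.0858
finger_force: 0.0
```

```bash
python3 -m pendant '-1 0 0 -.2 0 0 0;-1 0 0 -.4 0 0 0;-1 0 0 -.55 0 0 0;-1 0 0 -.645 0 0 0;-1 0 0 -.645 0 0 0;-1 0 0 -.645 0 0 0' 40
python3 -m pendant '1 0 0 0 0 0 0;1 0 0 0 0 0 0;1 0 0 0 0 0 0;1 0 0 0 0 0 0;1 0 0 0 0 0 0;1 0 0 0 0 0 0;1 0 0 0 0 0 0;1 0 0 0 0 0 0' 40
python3 -m pendant '1 0 0 .1 0 0 0;1 0 0 .3 0 0 0;1 0 0 .5 0 0 0;1 0 0 .65 0 0 0;1 0 0 .65 0 0 0'
python3 - <<'E'
from seg import *
im=snap("top","t1"); im=snap("side","s1")
cv2.imwrite("pics/s1z.png",cv2.resize(im[60:240,220:420,::-1],(800,720))[:600])
E
```

```text
t: 2.88
eef_pos: [0.3338, -0.2806, 0.0948]
eef_rot: [[0.043, 0.999, -0.002], [0.999, -0.043, 0.001], [0.001, -0.002, -1.0]]
force: [1.0, 0.3, 0.1]
width: 0.0857
finger_force: 0.0
t: 3.55
eef_pos: [0.3341, -0.2813, 0.0961]
eef_rot: [[0.042, 0.999, 0.001], [0.999, -0.042, -0.001], [-0.001, 0.001, -1.0]]
force: [-2.3, 2.3, 18.8]
width: 0.043
finger_force: 37.9
t: 3.97
eef_pos: [0.3351, -0.2819, 0.2303]
eef_rot: [[0.042, 0.999, 0.006], [0.999, -0.042, -0.005], [-0.005, 0.006, -1.0]]
force: [1.6, -0.9, -0.6]
width: 0.0433
finger_force: 41.5
```

View pics/s1z.png

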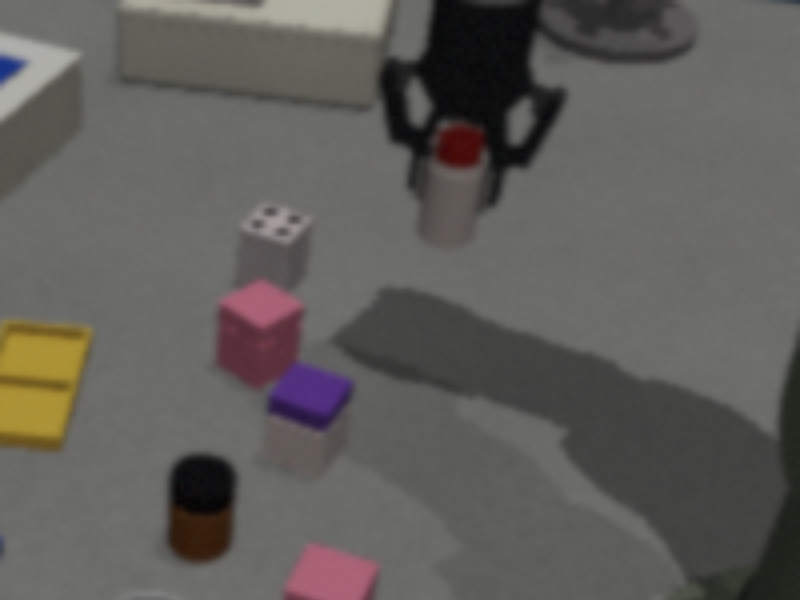

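```bash
python3 -m pendant '1 .725 .9 0 0 0 0;1 .725 .9 0 0 0 0;1 .725 .9 0 0 0 0;1 .725 .9 0 0 0 0;1 .725 .9 0 0 0 0;1 .725 .9 0 0 0 0'
python3 -m pendant '1 .7 .9 0 0 0 0;1 .7 .9 0 0 0 0;1 .7 .9 0 0 0 0;1 .7 .9 0 0 0 0;1 .7 .9 0 0 0 0;1 .7 .9 0 0 0 0;1 .7 .9 0 0 0 0;1 .7 .9 0 0 0 0;1 .7 .9 0 0 0 0'
python3 - <<'E'
from seg import *
im=snap("top","t2"); im2=snap("side","s2")
g=proj("top",[.618,.078,.2]);print(g)
cv2.imwrite("pics/t2z.png",cv2.resize(im[60:260,120:400,::-1],(798,570)))
print(find("top",im,'blue',(195,142),.014,60))
print(find("side",im2,'red',proj("side",[.618,.078,.215]),.215,20))
E
```

```text
t: 4.57
eef_pos: [0.4807, -0.0966, 0.2239]
eef_rot: [[0.038, 0.999, -0.0], [0.999, -0.038, 0.002], [0.002, -0.0, -1.0]]
force: [-0.8, 0.6, -0.7]
width: 0.043
finger_force: 41.4
t: 5.32
eef_pos: [0.6181, 0.0786, 0.2236]
eef_rot: [[0.041, 0.999, -0.002], [0.999, -0.041, -0.001], [-0.001, -0.002, -1.0]]
force: [-0.0, 0.0, -0.5]
width: 0.0428
finger_force: 41.4
[219.3965 125.256 ]
(0.6224043369293213, 0.19808007776737213, 0.12200162559747696, 0.0742669403553009, 88.52113342285156)
(0.6135497093200684, 0.102437824010849, 0.022418323904275894, 0.045997198671102524, 41.0890007019043)
```

View pics/t2z.png

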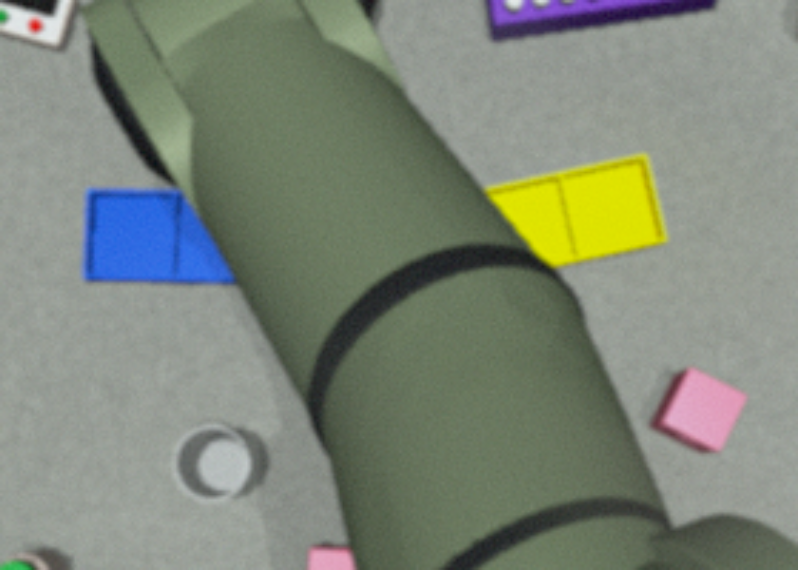

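```bash
python3 -m pendant '1 0 -.02 -.2 0 0 0;1 0 -.02 -.4 0 0 0;1 0 -.02 -.5 0 0 0;1 0 -.02 -.56 0 0 0;1 0 -.02 -.59 0 0 0;1 0 -.02 -.61 0 0 0;1 0 -.02 -.62 0 0 0;1 0 -.02 -.625 0 0 0;1 0 -.02 -.625 0 0 0'
python3 -m pendant '.2 0 0 0 0 0 0;.2 0 0 0 0 0 0;-.3 0 0 0 0 0 0;-.3 0 0 0 0 0 0;-.3 0 0 0 0 0 0;-.3 0 0 0 0 0 0'
python3 -c "
from h import *
im=snap('side','s3');cv2.imwrite('pics/s3z.png',cv2.resize(im[120:270,140:320,::-1],(720,600),interpolation=2))"
```

```text
t: 6.17
eef_pos: [0.6193, 0.0752, 0.1008]
eef_rot: [[0.041, 0.999, 0.001], [0.999, -0.041, 0.0], [0.0, 0.001, -1.0]]
force: [0.7, 0.0, -0.5]
width: 0.0433
finger_force: 41.4
t: 6.67
eef_pos: [0.6189, 0.0752, 0.1]
eef_rot: [[0.041, 0.999, 0.0], [0.999, -0.041, 0.0], [0.0, 0.0, -1.0]]
force: [-0.1, -0.1, -0.7]
width: 0.0558
finger_force: 0.0
```

View pics/s3z.png

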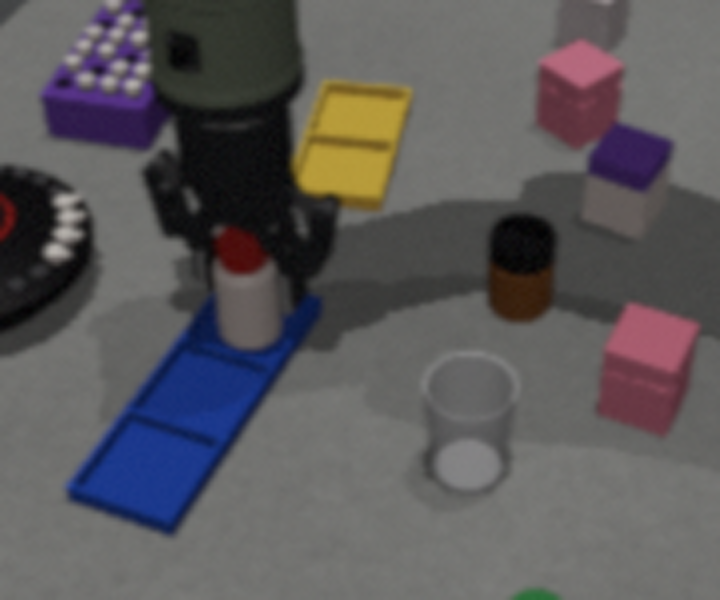

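```bash
python3 -m pendant '-.5 0 0 .1 0 0 0;-.5 0 0 .3 0 0 0;-.5 0 0 .5 0 0 0;-1 0 0 .6 0 0 0;-1 0 0 .6 0 0 0'
python3 -m pendant '-1 -.54 -.535 0 0 0 -.2;-1 -.54 -.535 0 0 0 -.2;-1 -.54 -.535 0 0 0 -.2;-1 -.54 -.535 0 0 0 -.2;-1 -.54 -.535 0 0 0 -.2'
python3 -m pendant '-1 -.54 -.535 0 0 0 0;-1 -.54 -.535 0 0 0 0;-1 -.54 -.535 0 0 0 0;-1 -.54 -.535 0 0 0 0;-1 -.54 -.535 0 0 0 0;-1 -.54 -.535 0 0 0 0;-1 -.54 -.535 0 0 0 0'
python3 - <<'E'
from seg import *
im=snap("top","t4")
print(find("top",im,'red',proj("top",[.618,.078,.089]),.089,20),find("top",im,'blue',(195,142),.014,60),find("top",im,'violet',(324,232),.065,25))
E
```

```text
t: 7.13
eef_pos: [0.6205, 0.0756, 0.2249]
eef_rot: [[0.041, 0.999, 0.007], [0.999, -0.041, 0.001], [0.001, 0.007, -1.0]]
force: [1.4, -0.1, 0.0]
width: 0.0844
finger_force: 0.0
t: 7.55
eef_pos: [0.5073, -0.0363, 0.2196]
eef_rot: [[0.15, 0.989, -0.003], [0.989, -0.15, -0.003], [-0.003, -0.002, -1.0]]
force: [1.5, -0.1, 0.8]
width: 0.0857
finger_force: 0.0
t: 8.13
eef_pos: [0.4034, -0.1386, 0.22]
eef_rot: [[0.145, 0.989, 0.001], [0.989, -0.145, 0.0], [0.0, 0.001, -1.0]]
force: [0.0, 0.6, 0.1]
width: 0.0853
finger_force: 0.0
(0.6172144412994385, 0.07963712513446808, 0.03095714934170246, 0.031278155744075775, 88.55876159667969) (0.620797336101532, 0.15011857450008392, 0.2187177687883377, 0.07571572810411453, 87.56060791015625) (0.388988733291626, -0.1175946518778801, 0.009013383649289608, 0.016672778874635696, 69.72403717041016)
```

```bash
python3 -m pendant '-1 0 0 -.2 0 0 0;-1 0 0 -.4 0 0 0;-1 0 0 -.55 0 0 0;-1 0 0 -.65 0 0 0;-1 0 0 -.65 0 0 0;-1 0 0 -.65 0 0 0' 40
python3 -m pendant '1 0 0 0 0 0 0;1 0 0 0 0 0 0;1 0 0 0 0 0 0;1 0 0 0 0 0 0;1 0 0 0 0 0 0;1 0 0 0 0 0 0;1 0 0 0 0 0 0;1 0 0 0 0 0 0'
python3 -m pendant '1 0 0 .1 0 0 0;1 0 0 .3 0 0 0;1 0 0 .5 0 0 0;1 0 0 .65 0 0 0;1 0 0 .65 0 0 0;1 0 0 .65 0 0 0'
python3 -m pendant '1 .54 .725 .1 0 0 .2;1 .54 .725 .1 0 0 .2;1 .54 .725 .1 0 0 .2;1 .54 .725 .1 0 0 .2;1 .54 .725 .1 0 0 .2;1 .54 .725 .1 0 0 .2'
python3 -m pendant '1 .54 .725 0 0 0 0;1 .54 .725 0 0 0 0;1 .54 .725 0 0 0 0;1 .54 .725 0 0 0 0;1 .54 .725 0 0 0 0;1 .54 .725 0 0 0 0;1 .54 .725 0 0 0 0;1 .54 .725 0 0 0 0;1 .54 .725 0 0 0 0'
python3 -c "
from h import *
im=snap('side','s5');cv2.imwrite('pics/s5z.png',cv2.resize(im[120:270,140:320,::-1],(720,600),interpolation=2))"
```

```text
t: 8.68
eef_pos: [0.4031, -0.1377, 0.0895]
eef_rot: [[0.143, 0.99, -0.002], [0.99, -0.143, 0.001], [0.0, -0.002, -1.0]]
force: [1.0, 0.3, 0.7]
width: 0.0856
finger_force: 0.0
t: 9.35
eef_pos: [0.4034, -0.1391, 0.0912]
eef_rot: [[0.146, 0.989, 0.002], [0.989, -0.146, -0.001], [-0.0, 0.002, -1.0]]
force: [-1.3, 1.2, 15.1]
width: 0.0493
finger_force: 38.8
t: 9.85
eef_pos: [0.4033, -0.1395, 0.2219]
eef_rot: [[0.146, 0.989, 0.004], [0.989, -0.146, -0.002], [-0.001, 0.004, -1.0]]
force: [-1.0, -0.2, -0.7]
width: 0.0496
finger_force: 42.8
t: 10.35
eef_pos: [0.5123, 0.0101, 0.2394]
eef_rot: [[0.036, 0.999, 0.0], [0.999, -0.036, 0.002], [0.002, 0.0, -1.0]]
force: [-0.5, 0.9, -0.6]
width: 0.0495
finger_force: 42.9
t: 11.1
eef_pos: [0.6184, 0.1497, 0.2395]
eef_rot: [[0.042, 0.999, -0.001], [0.999, -0.042, -0.001], [-0.001, -0.001, -1.0]]
force: [-0.4, -0.6, -0.6]
width: 0.0496
finger_force: 42.9
```

View pics/s5z.png

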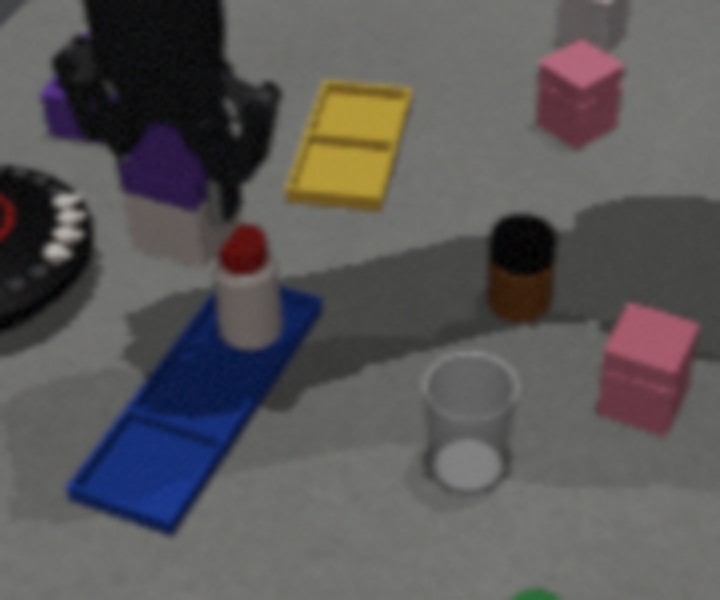

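```bash
python3 -m pendant '1 .01 .01 -.2 0 0 0;1 .01 .01 -.4 0 0 0;1 .01 .01 -.55 0 0 0;1 .01 .01 -.65 0 0 0;1 .01 .01 -.69 0 0 0;1 .01 .01 -.71 0 0 0;1 .01 .01 -.72 0 0 0;1 .01 .01 -.725 0 0 0;1 .01 .01 -.725 0 0 0'
python3 -m pendant '.1 0 0 0 0 0 0;.1 0 0 0 0 0 0;-.5 0 0 0 0 0 0;-.5 0 0 0 0 0 0;-.5 0 0 0 0 0 0;-.5 0 0 0 0 0 0'
python3 -m pendant '-.6 0 0 .1 0 0 0;-.6 0 0 .3 0 0 0;-.6 0 0 .5 0 0 0;-1 0 0 .65 0 0 0;-1 0 0 .65 0 0 0'
python3 -m pendant '-1 -.7 .375 0 0 0 0;-1 -.7 .375 0 0 0 0;-1 -.7 .375 0 0 0 0;-1 -.7 .375 0 0 0 0;-1 -.7 .375 0 0 0 0'
python3 -m pendant '-1 -.7 .375 0 0 0 0;-1 -.7 .375 0 0 0 0;-1 -.7 .375 0 0 0 0;-1 -.7 .375 0 0 0 0;-1 -.7 .375 0 0 0 0;-1 -.7 .375 0 0 0 0;-1 -.7 .375 0 0 0 0'
python3 - <<'E'
from seg import *
im=snap("top","t6")
print(find("top",im,'red',proj("top",[.618,.078,.089]),.089,20),find("top",im,'violet',proj("top",[.62,.15,.069]),.069,25))
im=snap('side','s6');cv2.imwrite('pics/s6z.png',cv2.resize(im[150:320,140:340,::-1],(700,595),interpolation=2))
E
```

```text
t: 11.9
eef_pos: [0.6214, 0.1531, 0.0961]
eef_rot: [[0.041, 0.999, 0.002], [0.999, -0.041, 0.0], [0.0, 0.002, -1.0]]
force: [0.4, 1.0, -0.7]
width: 0.0497
finger_force: 42.9
t: 12.4
eef_pos: [0.6209, 0.1532, 0.095]
eef_rot: [[0.041, 0.999, 0.0], [0.999, -0.041, 0.0], [0.0, 0.0, -1.0]]
force: [0.1, -0.5, 0.1]
width: 0.0639
finger_force: 0.0
t: 12.82
eef_pos: [0.6227, 0.1541, 0.2313]
eef_rot: [[0.041, 0.999, 0.008], [0.999, -0.041, 0.002], [0.003, 0.008, -1.0]]
force: [-0.1, -0.1, -0.1]
width: 0.0852
finger_force: 0.0
t: 13.23
eef_pos: [0.4757, 0.2317, 0.2254]
eef_rot: [[0.035, 0.999, -0.001], [0.999, -0.035, 0.001], [0.001, -0.001, -1.0]]
force: [2.0, 0.2, 0.2]
width: 0.0857
finger_force: 0.0
t: 13.82
eef_pos: [0.3413, 0.3031, 0.225]
eef_rot: [[0.041, 0.999, 0.0], [0.999, -0.041, -0.0], [-0.0, 0.0, -1.0]]
force: [1.0, -0.6, 0.2]
width: 0.0855
finger_force: 0.0
(0.6172146797180176, 0.07964815199375153, 0.030979083850979805, 0.03127823397517204, 88.5592041015625) (0.6185622215270996, 0.15005046129226685, 0.0522490069270134, 0.050137948244810104, 88.57225036621094)
```

View pics/s6z.png

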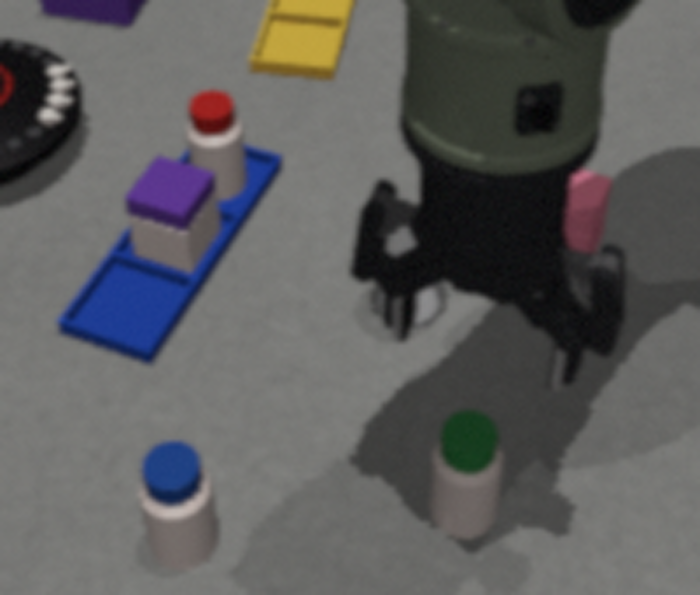

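```bash
python3 -m pendant '-1 .005 -.015 -.2 0 0 0;-1 .005 -.015 -.4 0 0 0;-1 .005 -.015 -.55 0 0 0;-1 .005 -.015 -.65 0 0 0;-1 .005 -.015 -.65 0 0 0;-1 .005 -.015 -.65 0 0 0' 40
python3 -m pendant '1 0 0 0 0 0 0;1 0 0 0 0 0 0;1 0 0 0 0 0 0;1 0 0 0 0 0 0;1 0 0 0 0 0 0;1 0 0 0 0 0 0;1 0 0 0 0 0 0;1 0 0 0 0 0 0'
python3 -m pendant '1 0 0 .1 0 0 0;1 0 0 .3 0 0 0;1 0 0 .5 0 0 0;1 0 0 .7 0 0 0;1 0 0 .7 0 0 0;1 0 0 .7 0 0 0'
python3 -m pendant '1 .7 -.19 0 0 0 0;1 .7 -.19 0 0 0 0;1 .7 -.19 0 0 0 0;1 .7 -.19 0 0 0 0;1 .7 -.19 0 0 0 0;1 .7 -.19 0 0 0 0'
python3 -m pendant '1 .7 -.19 0 0 0 0;1 .7 -.19 0 0 0 0;1 .7 -.19 0 0 0 0;1 .7 -.19 0 0 0 0;1 .7 -.19 0 0 0 0;1 .7 -.19 0 0 0 0;1 .7 -.19 0 0 0 0;1 .7 -.19 0 0 0 0'
python3 -c "
from seg import *
im=snap('side','s7');cv2.imwrite('pics/s7z.png',cv2.resize(im[150:320,120:320,::-1],(700,595),interpolation=2))"
```

```text
t: 14.42
eef_pos: [0.342, 0.2998, 0.0946]
eef_rot: [[0.042, 0.999, -0.001], [0.999, -0.042, -0.001], [-0.001, -0.001, -1.0]]
force: [-0.8, 0.2, 1.5]
width: 0.0854
finger_force: 0.0
t: 15.08
eef_pos: [0.3425, 0.3004, 0.0961]
eef_rot: [[0.042, 0.999, 0.002], [0.999, -0.042, 0.001], [0.001, 0.002, -1.0]]
force: [-1.4, -2.5, 17.7]
width: 0.0431
finger_force: 38.1
t: 15.58
eef_pos: [0.3427, 0.3003, 0.2372]
eef_rot: [[0.042, 0.999, 0.004], [0.999, -0.042, 0.002], [0.003, 0.004, -1.0]]
force: [0.5, -0.1, -2.0]
width: 0.043
finger_force: 41.5
t: 16.08
eef_pos: [0.4821, 0.2614, 0.2336]
eef_rot: [[0.043, 0.999, -0.002], [0.999, -0.043, -0.001], [-0.001, -0.002, -1.0]]
force: [-1.4, 0.2, -0.6]
width: 0.0427
finger_force: 41.4
t: 16.75
eef_pos: [0.6205, 0.2252, 0.2349]
eef_rot: [[0.039, 0.999, -0.001], [0.999, -0.039, 0.0], [-0.0, -0.001, -1.0]]
force: [-0.3, 0.4, -0.5]
width: 0.0429
finger_force: 41.5
```

View pics/s7z.png

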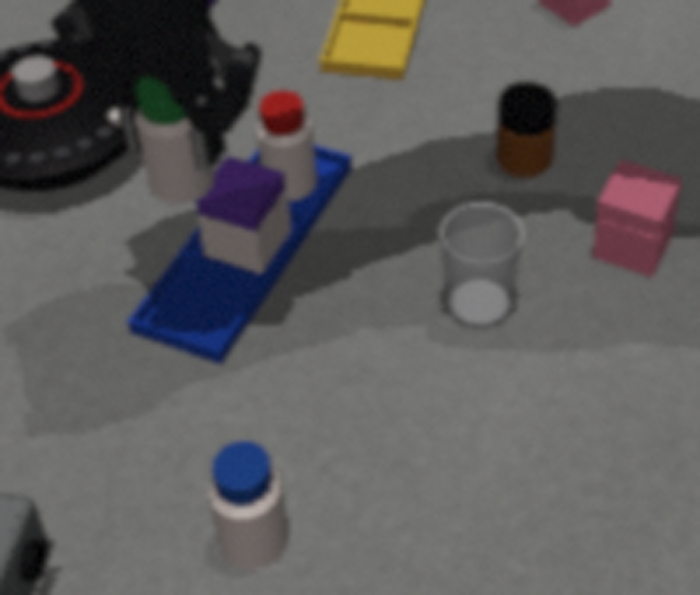

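```bash
python3 -m pendant '1 .0125 -.01 -.2 0 0 0;1 .0125 -.01 -.4 0 0 0;1 .0125 -.01 -.52 0 0 0;1 .0125 -.01 -.6 0 0 0;1 .0125 -.01 -.64 0 0 0;1 .0125 -.01 -.66 0 0 0;1 .0125 -.01 -.67 0 0 0;1 .0125 -.01 -.675 0 0 0;1 .0125 -.01 -.675 0 0 0'
python3 -m pendant '.2 0 0 0 0 0 0;.2 0 0 0 0 0 0;-.4 0 0 0 0 0 0;-.4 0 0 0 0 0 0;-.4 0 0 0 0 0 0;-.4 0 0 0 0 0 0'
python3 -m pendant '-.5 0 0 .1 0 0 0;-.5 0 0 .3 0 0 0;-.5 0 0 .5 0 0 0;-1 0 0 .65 0 0 0;-1 0 0 .65 0 0 0'
python3 -m pendant '-1 -.44 -.6 0 0 0 .45;-1 -.44 -.6 0 0 0 .45;-1 -.44 -.6 0 0 0 .45;-1 -.44 -.6 0 0 0 .45;-1 -.44 -.6 0 0 0 .45;-1 -.44 -.6 0 0 0 .45'
python3 -m pendant '-1 -.44 -.6 0 0 0 0;-1 -.44 -.6 0 0 0 0;-1 -.44 -.6 0 0 0 0;-1 -.44 -.6 0 0 0 0;-1 -.44 -.6 0 0 0 0;-1 -.44 -.6 0 0 0 0;-1 -.44 -.6 0 0 0 0'
python3 - <<'E'
from seg import *
im=snap("top","t8")
print(find("top",im,'red',proj("top",[.618,.078,.089]),.089,20),find("top",im,'violet',proj("top",[.62,.15,.069]),.069,25),find("top",im,'green',proj("top",[.624,.222,.089]),.089,20))
im=snap('side','s8');cv2.imwrite('pics/s8z.png',cv2.resize(im[130:300,140:340,::-1],(700,595),interpolation=2))
E
```

```text
t: 17.55
eef_pos: [0.6248, 0.2224, 0.1011]
eef_rot: [[0.041, 0.999, 0.002], [0.999, -0.041, 0.001], [0.001, 0.001, -1.0]]
force: [-0.3, 0.3, 0.2]
width: 0.0428
finger_force: 41.4
t: 18.05
eef_pos: [0.6244, 0.2222, 0.1]
eef_rot: [[0.041, 0.999, 0.0], [0.999, -0.041, 0.0], [0.0, 0.0, -1.0]]
force: [0.4, -0.2, 0.5]
width: 0.0601
finger_force: 0.0
t: 18.47
eef_pos: [0.6261, 0.2233, 0.2365]
eef_rot: [[0.041, 0.999, 0.008], [0.999, -0.041, 0.003], [0.003, 0.007, -1.0]]
force: [0.4, 0.7, -0.5]
width: 0.0847
finger_force: 0.0
t: 18.97
eef_pos: [0.5362, 0.1009, 0.2303]
eef_rot: [[-0.191, 0.981, 0.001], [0.981, 0.191, -0.001], [-0.001, 0.0, -1.0]]
force: [0.0, 1.2, -0.1]
width: 0.0855
finger_force: 0.0
t: 19.55
eef_pos: [0.4494, -0.0167, 0.2301]
eef_rot: [[-0.194, 0.981, 0.001], [0.981, 0.194, 0.001], [0.001, 0.001, -1.0]]
force: [1.1, -0.2, 0.7]
width: 0.0856
finger_force: 0.0
(0.6172143816947937, 0.07963711768388748, 0.030957158654928207, 0.03127814829349518, 88.55870056152344) (0.618561863899231, 0.15003708004951477, 0.05227576196193695, 0.050137959420681, 88.57227325439453) (0.6229994893074036, 0.21903543174266815, 0.0312785729765892, 0.03136532008647919, 88.55660247802734)
```

View pics/s8z.png

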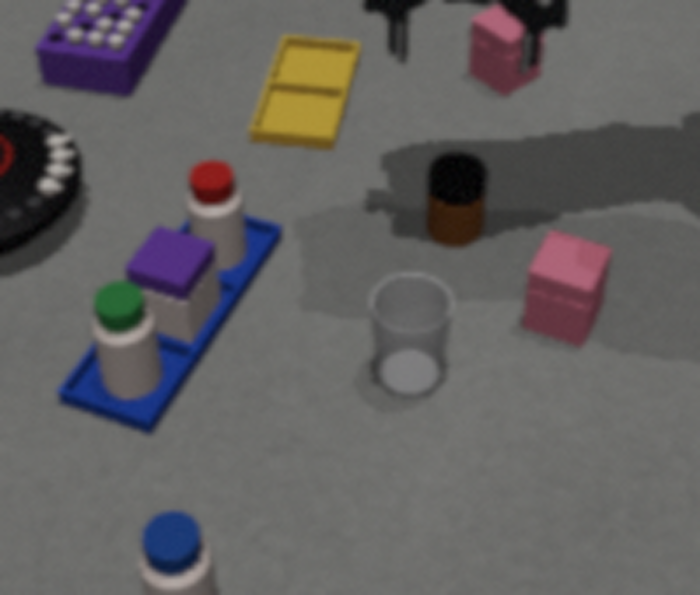

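```bash
python3 -m pendant '-1 0 0 -.2 0 0 0;-1 0 0 -.4 0 0 0;-1 0 0 -.6 0 0 0;-1 0 0 -.7 0 0 0;-1 0 0 -.7 0 0 0;-1 0 0 -.7 0 0 0' 40
python3 -m pendant '1 0 0 0 0 0 0;1 0 0 0 0 0 0;1 0 0 0 0 0 0;1 0 0 0 0 0 0;1 0 0 0 0 0 0;1 0 0 0 0 0 0;1 0 0 0 0 0 0;1 0 0 0 0 0 0'
python3 -m pendant '1 0 0 .1 0 0 0;1 0 0 .3 0 0 0;1 0 0 .5 0 0 0;1 0 0 .7 0 0 0;1 0 0 .7 0 0 0;1 0 0 .7 0 0 0'
python3 -m pendant '1 .87 -.45 0 0 0 0;1 .87 -.45 0 0 0 0;1 .87 -.45 0 0 0 0;1 .87 -.45 0 0 0 0;1 .87 -.45 0 0 0 0;1 .87 -.45 0 0 0 0;1 .87 -.45 0 0 0 0;1 .87 -.45 0 0 0 0'
python3 -c "
from seg import *
im=snap('side','s9');cv2.imwrite('pics/s9z.png',cv2.resize(im[60:230,170:370,::-1],(700,595),interpolation=2))"
```

```text
t: 20.15
eef_pos: [0.4484, -0.0166, 0.0896]
eef_rot: [[-0.196, 0.981, -0.002], [0.981, 0.196, 0.0], [0.001, -0.002, -1.0]]
force: [-0.3, -0.3, 1.7]
width: 0.085
finger_force: 0.0
t: 20.82
eef_pos: [0.449, -0.018, 0.0912]
eef_rot: [[-0.193, 0.981, 0.002], [0.981, 0.193, -0.0], [-0.001, 0.002, -1.0]]
force: [-2.2, -0.5, 15.0]
width: 0.047
finger_force: 38.5
t: 21.32
eef_pos: [0.4491, -0.0184, 0.2322]
eef_rot: [[-0.192, 0.981, 0.005], [0.981, 0.192, -0.001], [-0.002, 0.004, -1.0]]
force: [-1.4, -0.0, -1.6]
width: 0.0471
finger_force: 42.1
t: 21.98
eef_pos: [0.6215, -0.1073, 0.2287]
eef_rot: [[-0.194, 0.981, -0.002], [0.981, 0.194, 0.0], [0.001, -0.002, -1.0]]
force: [-0.9, 0.0, -1.7]
width: 0.047
finger_force: 42.1
```

View pics/s9z.png

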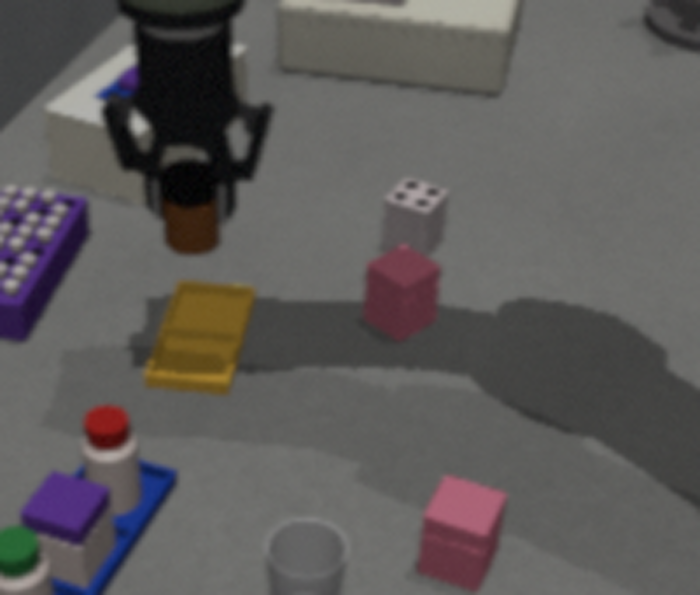

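```bash
python3 -m pendant '1 .005 .005 -.2 0 0 0;1 .005 .005 -.4 0 0 0;1 .005 .005 -.52 0 0 0;1 .005 .005 -.6 0 0 0;1 .005 .005 -.64 0 0 0;1 .005 .005 -.66 0 0 0;1 .005 .005 -.67 0 0 0;1 .005 .005 -.675 0 0 0;1 .005 .005 -.675 0 0 0'
python3 -m pendant '.1 0 0 0 0 0 0;.1 0 0 0 0 0 0;-.5 0 0 0 0 0 0;-.5 0 0 0 0 0 0;-.5 0 0 0 0 0 0;-.5 0 0 0 0 0 0'
python3 -m pendant '-.5 0 0 .1 0 0 0;-.5 0 0 .3 0 0 0;-.5 0 0 .5 0 0 0;-1 0 0 .65 0 0 0;-1 0 0 .65 0 0 0'
python3 -m pendant '-1 -.335 -.645 0 0 0 -.7;-1 -.335 -.645 0 0 0 -.7;-1 -.335 -.645 0 0 0 -.7;-1 -.335 -.645 0 0 0 -.7;-1 -.335 -.645 0 0 0 -.7;-1 -.335 -.645 0 0 0 -.7'
python3 -m pendant '-1 -.335 -.645 0 0 0 0;-1 -.335 -.645 0 0 0 0;-1 -.335 -.645 0 0 0 0;-1 -.335 -.645 0 0 0 0;-1 -.335 -.645 0 0 0 0;-1 -.335 -.645 0 0 0 0;-1 -.335 -.645 0 0 0 0'
python3 - <<'E'
from seg import *
im=snap("top","t10")
print(find("top",im,'black',proj("top",[.623,-.106,.069]),.069,20),find("top",im,'yellow',(318,138),.014,50))
print(at("top",(424.3,191.7),.06))
E
```

```text
t: 22.78
eef_pos: [0.6237, -0.1069, 0.0959]
eef_rot: [[-0.193, 0.981, 0.001], [0.981, 0.193, -0.0], [-0.001, 0.001, -1.0]]
force: [0.6, 0.3, -0.4]
width: 0.0471
finger_force: 42.1
t: 23.28
eef_pos: [0.6234, -0.1069, 0.095]
eef_rot: [[-0.193, 0.981, 0.0], [0.981, 0.193, -0.0], [-0.0, 0.0, -1.0]]
force: [-0.8, 0.2, 0.6]
width: 0.0642
finger_force: 0.0
t: 23.7
eef_pos: [0.6254, -0.1067, 0.2312]
eef_rot: [[-0.193, 0.981, 0.008], [0.981, 0.193, -0.001], [-0.003, 0.007, -1.0]]
force: [0.2, 0.3, 0.2]
width: 0.0851
finger_force: 0.0
t: 24.2
eef_pos: [0.5558, -0.2371, 0.2249]
eef_rot: [[0.173, 0.985, -0.0], [0.985, -0.173, -0.0], [-0.0, -0.0, -1.0]]
force: [-0.2, 0.8, 0.9]
width: 0.0858
finger_force: 0.0
t: 24.78
eef_pos: [0.4904, -0.3633, 0.2249]
eef_rot: [[0.169, 0.986, 0.001], [0.986, -0.169, 0.001], [0.001, 0.0, -1.0]]
force: [0.2, 0.0, 0.4]
width: 0.0851
finger_force: 0.0
(0.6169288158416748, -0.10216940194368362, 0.041034940630197525, 0.0527920164167881, 61.994781494140625) (0.6301436424255371, -0.14174970984458923, 0.07752416282892227, 0.14924047887325287, 10.977069854736328)
[ 0.4883 -0.3647  0.06  ]
```

```bash
python3 -m pendant '-1 0 0 -.2 0 0 0;-1 0 0 -.4 0 0 0;-1 0 0 -.6 0 0 0;-1 0 0 -.695 0 0 0;-1 0 0 -.695 0 0 0;-1 0 0 -.695 0 0 0' 60
python3 -m pendant '1 0 0 0 0 0 0;1 0 0 0 0 0 0;1 0 0 0 0 0 0;1 0 0 0 0 0 0;1 0 0 0 0 0 0;1 0 0 0 0 0 0;1 0 0 0 0 0 0;1 0 0 0 0 0 0'
python3 -m pendant '1 0 0 .1 0 0 0;1 0 0 .3 0 0 0;1 0 0 .5 0 0 0;1 0 0 .7 0 0 0;1 0 0 .7 0 0 0;1 0 0 .7 0 0 0'
python3 -m pendant '1 .735 .93 0 0 0 .7;1 .735 .93 0 0 0 .7;1 .735 .93 0 0 0 .7;1 .735 .93 0 0 0 .7;1 .735 .93 0 0 0 .7;1 .735 .93 0 0 0 .7;1 .735 .93 0 0 0 .7;1 .735 .93 0 0 0 .7;1 .735 .93 0 0 0 .7;1 .735 .93 0 0 0 .7'
python3 -c "
from seg import *
im=snap('side','s11');cv2.imwrite('pics/s11z.png',cv2.resize(im[60:230,170:370,::-1],(700,595),interpolation=2))"
```

```text
t: 25.33
eef_pos: [0.4902, -0.3634, 0.0858]
eef_rot: [[0.169, 0.986, -0.001], [0.986, -0.169, 0.001], [0.001, -0.001, -1.0]]
force: [1.1, 0.8, 1.1]
width: 0.0856
finger_force: 0.0
t: 26.0
eef_pos: [0.4899, -0.3652, 0.0876]
eef_rot: [[0.171, 0.985, 0.002], [0.985, -0.171, -0.001], [-0.001, 0.002, -1.0]]
force: [-2.6, 2.3, 12.1]
width: 0.0474
finger_force: 60.9
t: 26.5
eef_pos: [0.4899, -0.3655, 0.2286]
eef_rot: [[0.172, 0.985, 0.003], [0.985, -0.172, -0.003], [-0.002, 0.004, -1.0]]
force: [-1.2, -0.0, -3.4]
width: 0.0474
finger_force: 63.2
t: 27.33
eef_pos: [0.6356, -0.1801, 0.2252]
eef_rot: [[-0.192, 0.981, -0.001], [0.981, 0.192, -0.0], [-0.0, -0.001, -1.0]]
force: [0.1, 0.1, -2.6]
width: 0.048
finger_force: 63.1
```

View pics/s11z.png

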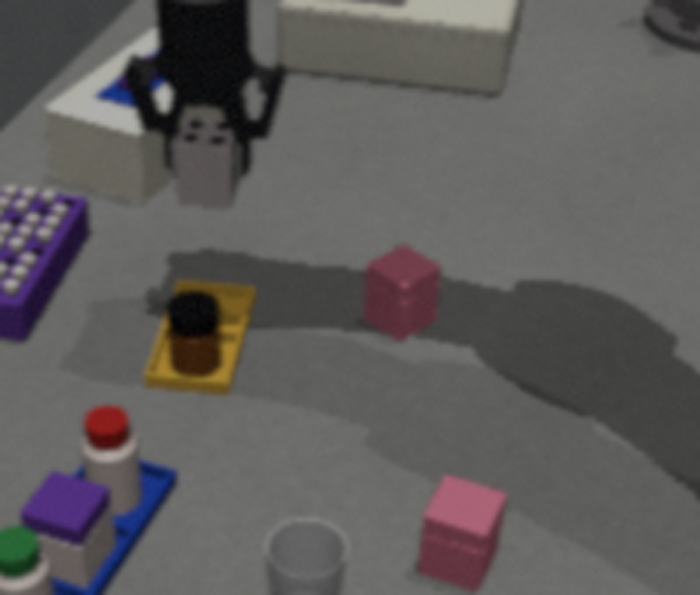

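```bash
python3 -m pendant '1 .005 .005 -.2 0 0 0;1 .005 .005 -.4 0 0 0;1 .005 .005 -.52 0 0 0;1 .005 .005 -.6 0 0 0;1 .005 .005 -.64 0 0 0;1 .005 .005 -.66 0 0 0;1 .005 .005 -.67 0 0 0;1 .005 .005 -.673 0 0 0;1 .005 .005 -.673 0 0 0'
python3 -m pendant '.1 0 0 0 0 0 0;.1 0 0 0 0 0 0;-.5 0 0 0 0 0 0;-.5 0 0 0 0 0 0;-.5 0 0 0 0 0 0;-.5 0 0 0 0 0 0'
python3 -m pendant '-.5 0 0 .1 0 0 0;-.5 0 0 .3 0 0 0;-.5 0 0 .5 0 0 0;-1 0 0 .65 0 0 0;-1 0 0 .65 0 0 0'
python3 -m pendant '-1 -.6 -1 0 0 0 0;-1 -.6 -1 0 0 0 0;-1 -.6 -1 0 0 0 0;-1 -.6 -1 0 0 0 0;-1 -.6 -1 0 0 0 0;-1 -.6 -1 0 0 0 0;-1 -.6 -1 0 0 0 0;-1 -.6 -1 0 0 0 0'
python3 - <<'E'
from seg import *
im=snap("top","t12")
for k,n,X in[('jar','black',[.623,-.106,.069]),('block','white',[.637,-.177,.064]),('red','red',[.618,.078,.089]),('box','violet',[.62,.15,.069]),('green','green',[.624,.222,.089]),('bluecap','blue',[.5045,.378,.085])]:
    print(k,np.round(find("top",im,n,proj("top",X),X[2],20),4))
s=snap("side","s12")
for k in("beaker","blue_bottle_mid","cold_block_mid","amber_jar_mid"):
    for c in("top","side"): print(k,c,[(round(d["p"],2),at(c,d["pixel"],Z[k]+.004*(k[0] in"ca"))[:2]) for d in bot.pinpoint(k,c)[:1]])
cv2.imwrite('pics/f.png',np.vstack([cv2.resize(im[100:250,80:450,::-1],(740,300)),cv2.resize(s[110:300,130:370,::-1],(740,586))[:300]]))
E
```

```text
t: 28.13
eef_pos: [0.6379, -0.1781, 0.0925]
eef_rot: [[-0.193, 0.981, 0.002], [0.981, 0.193, -0.0], [-0.001, 0.002, -1.0]]
force: [0.8, -1.1, -2.9]
width: 0.0476
finger_force: 62.9
t: 28.63
eef_pos: [0.6375, -0.1778, 0.0915]
eef_rot: [[-0.193, 0.981, 0.0], [0.981, 0.193, -0.0], [-0.0, 0.0, -1.0]]
force: [0.2, -0.1, 0.5]
width: 0.064
finger_force: 0.0
t: 29.05
eef_pos: [0.6395, -0.1779, 0.2279]
eef_rot: [[-0.193, 0.981, 0.008], [0.981, 0.193, -0.002], [-0.003, 0.007, -1.0]]
force: [0.7, -0.1, 0.3]
width: 0.0843
finger_force: 0.0
t: 29.72
eef_pos: [0.5164, -0.3792, 0.2212]
eef_rot: [[-0.191, 0.982, -0.0], [0.982, 0.191, -0.0], [-0.0, -0.0, -1.0]]
force: [0.6, 0.4, 0.2]
width: 0.0855
finger_force: 0.0
jar [ 0.6164 -0.1025  0.041   0.0538 69.9948]
block [ 0.6368 -0.1779  0.0471  0.0469 10.7844]
red [ 0.6172  0.0796  0.031   0.0313 88.5592]
box [ 0.6186  0.15    0.0523  0.0501 88.5723]
green [ 0.623   0.219   0.0311  0.0316 89.6256]
bluecap [ 0.5045  0.3779  0.0318  0.0324 44.5289]
beaker top [(0.86, array([0.4252, 0.1444]))]
beaker side [(0.75, array([0.4264, 0.1453]))]
blue_bottle_mid top [(0.57, array([0.5051, 0.3768]))]
blue_bottle_mid side [(0.68, array([0.5055, 0.3776]))]
cold_block_mid top [(0.63, array([ 0.6389, -0.1719]))]
cold_block_mid side [(0.53, array([ 0.6369, -0.178 ]))]
amber_jar_mid top [(0.68, array([ 0.6191, -0.1027]))]
amber_jar_mid side [(0.87, array([ 0.6164, -0.096 ]))]
```

View pics/f.png

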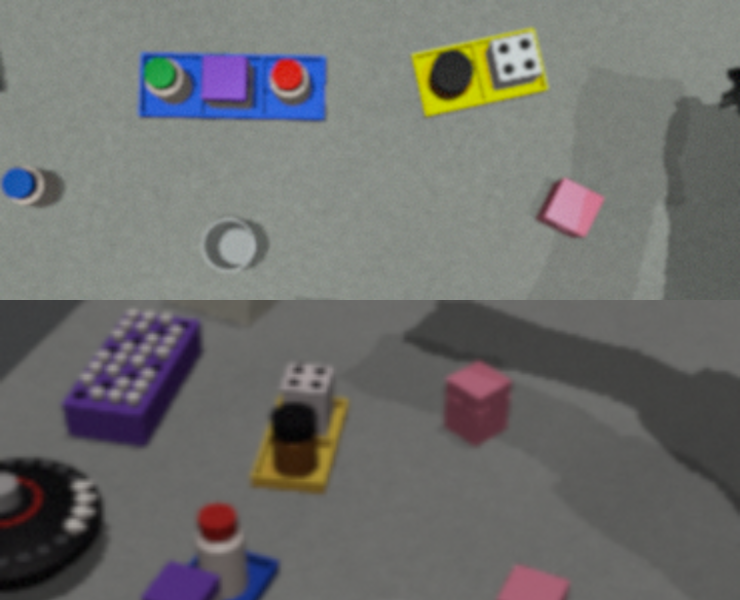

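The last picture shows all five things standing in their compartments. The beaker and the blue-capped bottle have not moved.

```bash
python3 -c "
from bench import bot
print(bot.finish_job())"
```

```text
the job is handed in; nothing more can be done
None
```

Both kits are made up and the job is handed in at about 30 s of the 131 s; the last pictures show all five items upright in their compartments and the blue-capped bottle and beaker unmoved, but the hand-in gave no verdict.

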